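Put the microscope's exchange parts back in their storage blocks

ROBOT

A 6-joint arm with a two-finger parallel gripper is mounted at the origin on the work surface. World frame = base frame: x ahead of the robot, y to its left, z up, the work surface at z = 0. Lengths are in mm, angles in rad, forces in N, time in s.
With the tool pointing down it reaches from about 350 to 975 mm from the base axis. Payload 7.1 kg.
Tool frame: the origin (TCP) lies between the finger pads; the fingertips stand 19 mm ahead of it and the grasp point (between the pads) is the TCP; y points along the fingers, z is the direction in which the jaws open and shut, and the axes are right-handed (so a half turn about y gives the same grasp; the last joint's range is limited). The gripper opens to 88 mm and grips with 3 to 60 N. Pads are 20 mm wide; open, the fingers measure 115 mm over their backs; the gripper's body (75 mm by 178 mm) begins 61 mm behind the grasp point.
Start: joints at [1.129, 0.423, 1.63, -0, 1.089, -0.019], TCP at [256.415, 569.962, 241.675] pointing down, gripper open.
Joint ranges: [-3, 3], [-0.9, 2.11], [0.09, 2.58], [-1.31, 4.45], [0.11, 2.69], [-2.54, 2.54]. Speed limits (rad/s): [2.39, 2.39, 3.01, 3.14, 3.14, 3.14].

INTERFACE

Orientations are given as a rotation vector (axis times angle).
In Python, from workcell import ctrl gives the robot as it stands.
- The arm moves only by the tool servo_tool, never from a script. Its argument "moves" is text: rows parted by semicolons, each of 6 numbers parted by spaces: the shift along the world's x, y, z in m, then the turn, a rotation vector about the world's x, y, z in degrees. A call has 1 to 8 rows; each row is the pose to reach, as a shift and turn from the pose commanded when the call began; what a row does not reach only later rows make up. A row lasts 1/8 s, in which the tool goes at most 62.5 mm and 10.7 degrees, less where a joint would pass 70% of its speed; a pose out of reach is approached as far as the arm can. A call with a gripper value outside its range is refused whole. "hand" is the closure in counts, from 0 (fully open) to 255 (shut), set as the call begins (left out, the last holds). The fingers move at their own pace and stop on an object; the grip force is fixed at half the most. Time passes only in rows, so rows that repeat a pose let the fingers close. It gives the time, the measured TCP pose, the force and the opening at its end, in the units of the state.
- ctrl.get_obs(): the state, without advancing time (a new reading comes with each control period).
- ctrl.get_image(name): name is "scene" or "side" or "wrist"; returns a dict with "pixels" (384x512x3 uint8, red, green, blue), "depth" (384x512 float32, mm along the optical axis (not along the pixel's ray), 0 where there is no reading), "vertical_fov" (degrees; the focal length in pixels is half the picture's height over the tangent of half this angle, whatever the lens; pixels are square), "cx", "cy" (the principal point, pixels), "xyz" and "attitude" of the camera in the world; the wrist camera has in their place "T_tool_cam" (4x4, takes a point from camera to tool coordinates, whose origin is the TCP and whose axes are the tool frame's). Camera axes: x right, y up, looking along -z (the intrinsics and any distortion apply to the point x, -y, -z); pixel columns grow to the right and rows downward; lengths in mm; the calibration is good to about 2 mm. A picture is of the moment at which its call begins: read the wrist's pose just before it.
- ctrl.close_job(): hands the job in, once; it reports no verdict.
The state is a dict: "t": time; "qpos": joint angles; "qvel": joint speeds; "joint_torque": joint torques, N m; "ee_pos": TCP position; "orientation": TCP orientation; "ft_force": force on the tool from outside, world axes, zero at the start; "moment": the same for the moment, N m; "width": finger opening in mm.
Only numpy, scipy, OpenCV 4.12 (cv2) and the standard library are available. Lean on these libraries where they do the work, as an engineer would, in place of code of your own. Each camera call takes 0.05 s, during which the arm holds its last target.

TASK

Four exchange parts of the microscope are left standing on the rubber mat: a wide objective, a slim objective, a filter cube and a prism slider. Put each one, the same way up as it stands now, into the white storage block in the tray whose pocket is cut to its size and shape, so that it sits flat on the pocket's floor. They are delicate: set them down without dropping or toppling any, and leave the bottle and the joystick alone.

Things in the scene. Friction and masses are not known exactly. Their poses are not given: they have to be found in the camera images.
- wide_objective: Wide microscope objective: chrome barrel 46 mm in diameter with a black knurled band, 53 mm tall, standing on its brass thread (25 mm diameter), lens up. The barrel is 46 mm wide from 7 to 38 mm above its foot, then tapers to 33 mm. About 0.28 kg. Origin: centre of its foot; z up. Loose; starts on a rubber mat 3 mm thick, at any yaw.
- slim_objective: Slim microscope objective: chrome barrel 28 mm in diameter with a black knurled band, 62 mm tall, standing on its brass thread (25 mm diameter), small lens up. The barrel is 28 mm wide from 6 to 43 mm above its foot, then narrows to a 13 mm nose. About 0.16 kg. Origin: centre of its foot; z up. Loose; starts on a rubber mat 3 mm thick, at any yaw.
- filter_cube: Fluorescence filter cube: a black box 30 (x) by 44 (y) by 40 mm high, a silver-ringed round filter on its top and one on an end. About 0.11 kg. Origin: centre of its underside; z up, y along the 44 mm side. Loose; starts on a rubber mat 3 mm thick, at any yaw.
- prism_slider: Prism slider lying flat: aluminium bar 24 mm wide (x), 64 long (y), 14 high, a round window in its top, a black knob 12 mm thick, 14 long on its +y end. About 0.07 kg. Origin: underside, middle of the full 78 mm length (bar from y -39 to +25, knob +25 to +39 mm); z up. May be stored with the knob at either end. Loose; starts on a rubber mat 3 mm thick, at any yaw.
- block_wide: For the wide objective: large round pocket, 60 mm in diameter, 12 deep, centred; black floor 6 mm above the origin. Fixed white block 82 (x) by 106 (y) by 18 mm high, one of four in a shallow grey tray (rim 14 mm above the table), centres 86 mm apart along x, 110 mm along y, turned alike. Origin: centre of its underside, 3 mm above the table; z up, y along the long side.
- block_slim: For the slim objective: small round pocket, 42 mm in diameter, 12 deep, centred; black floor 6 mm above the origin. Fixed white block 82 (x) by 106 (y) by 18 mm high, one of four in a shallow grey tray (rim 14 mm above the table), centres 86 mm apart along x, 110 mm along y, turned alike. Origin: centre of its underside, 3 mm above the table; z up, y along the long side.
- block_cube: For the filter cube: short pocket, 44 (x) by 58 (y) mm, 10 deep, centred; black floor 8 mm above the origin. Fixed white block 82 (x) by 106 (y) by 18 mm high, one of four in a shallow grey tray (rim 14 mm above the table), centres 86 mm apart along x, 110 mm along y, turned alike. Origin: centre of its underside, 3 mm above the table; z up, y along the long side.
- block_slider: For the prism slider: long pocket, 38 (x) by 92 (y) mm, 5 deep, centred; black floor 13 mm above the origin. Fixed white block 82 (x) by 106 (y) by 18 mm high, one of four in a shallow grey tray (rim 14 mm above the table), centres 86 mm apart along x, 110 mm along y, turned alike. Origin: centre of its underside, 3 mm above the table; z up, y along the long side.
- reagent_bottle: Bystander: a loose round glass bottle with a blue cap and a paper label, 54 mm in diameter, 105 mm tall, standing at one side of the work. Origin: centre of its foot. Leave it alone.
- joystick: Bystander: the microscope stage's joystick, a loose black box 125 by 85 mm, 48 mm high at its round stick, at one side of the work. Origin: centre of its underside. Leave it alone.
Not all that is in view belongs to the job. What is shaped like the block_wide but brown or green is not meant. Leave any blue look-alike of the block_cube alone.

How it is judged:
By the outcome, as a careful person would: the job done as asked, in the order asked, and still so for the second after the job is handed in, with the robot touching nothing.
It also fails if it takes over 96 s, if anything falls off the work surface, if the arm or the gripper's body presses on something with over 40 N, if the wrist force passes 120 N, or if a joint passes its speed limit or range.

## Working session

There is one attempt and no reset: what is moved stays moved. The work goes in short steps, Python scripts to look and compute and a tool call to move; the robot and the scene stay as the last step left them, time stands still between calls to the robot, and variables do not carry over. Pictures are saved under pics/ and viewed, and the job is handed in when it is done.

Besides the shell and the picture viewer there is one more tool, called after "Call:" as name(argument=value, ...) on one line, values as JSON. servo_tool: Moves the arm, as the interface text tells. Its arguments: {"type":"object","properties":{"moves":{"type":"string"},"hand":{"type":"number"}},"required":["moves"]}

```bash
ls; mkdir -p pics
python3 - <<'E'
from workcell import ctrl
import cv2,numpy as np,pickle
o=ctrl.get_obs();print(o)
for n in ["scene","side","wrist"]:
    im=ctrl.get_image(n)
    pickle.dump((o,im),open(f'pics/{n}0.pkl','wb'))
    print(n,{k:v for k,v in im.items() if k not in('pixels','depth')})
    cv2.imwrite(f'pics/{n}0.png',im['pixels'][:,:,::-1])
E
```

```text
pics
{'t': 0.0, 'qpos': array([ 1.12902544e+00,  4.23836426e-01,  1.63067242e+00,  4.86608005e-06,
        1.08859877e+00, -1.90195943e-02]), 'qvel': array([-5.43275565e-04, -9.87285326e-05,  4.76871486e-04,  5.00845359e-04,
        1.20963476e-03, -4.77952728e-04]), 'joint_torque': array([ 7.69518629e-04, -5.44619143e+01, -2.73676103e+01,  6.44524209e-02,
        2.24546401e-02, -1.40255611e-04]), 'ee_pos': array([256.18388694, 569.51367616, 240.91134006]), 'orientation': array([-1.54672298,  0.33192598, -0.33137247]), 'ft_force': array([ 0.25121786, -0.12398471, -0.75386713]), 'moment': array([-0.00363828, -0.01206329, -0.02142741]), 'width': 87.78011966259297}
scene {'vertical_fov': 44.587614983900274, 'cx': 253.79787381045156, 'cy': 187.78902186541205, 'xyz': array([1388.07793544,  381.42274069,  979.01860358]), 'attitude': array([0.51986725, 0.79516519, 1.84151555])}
side {'vertical_fov': 47.02896502992539, 'cx': 256.47998441369066, 'cy': 184.6824067649546, 'xyz': array([  394.56190925, -1001.81005817,   874.68811745]), 'attitude': array([ 0.87477782, -0.03502817, -0.11367752])}
wrist {'vertical_fov': 71.73845363454399, 'cx': 258.0171867371126, 'cy': 191.19629984170686, 'T_tool_cam': array([[ 5.81640437e-04, -9.57423987e-01, -2.88684900e-01,
        -7.95186235e+01],
       [-6.20689864e-04,  2.88684548e-01, -9.57424068e-01,
        -1.44704595e+02],
       [ 9.99999638e-01,  7.36060345e-04, -4.26352758e-04,
         1.79244585e-01],
       [ 0.00000000e+00,  0.00000000e+00,  0.00000000e+00,
         1.00000000e+00]])}
```

View pics/scene0.png

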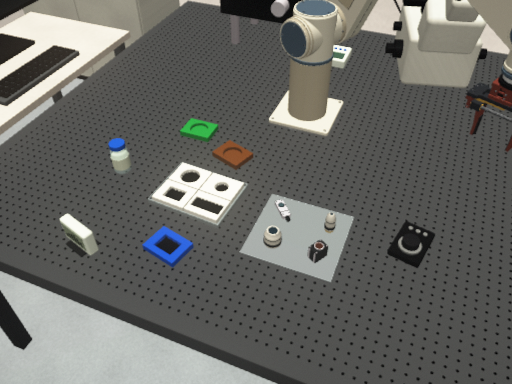

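View pics/side0.png

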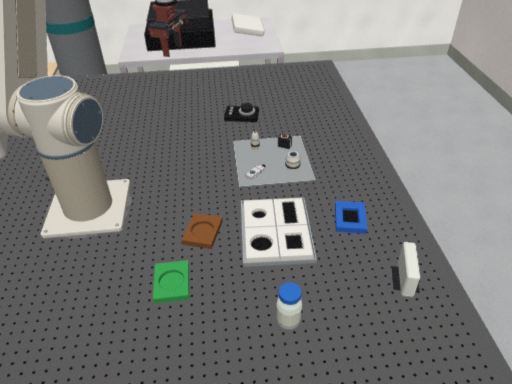

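View pics/wrist0.png

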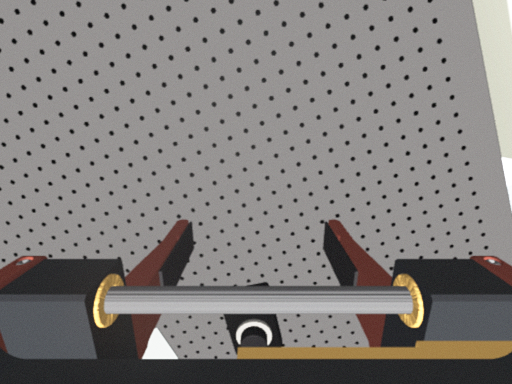

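```bash
cat > h.py <<'E'
import numpy as np,cv2,pickle
from scipy.spatial.transform import Rotation as R
def cam(im,obs=None):
    if 'xyz' in im:
        Rm=R.from_rotvec(im['attitude']).as_matrix();p=np.array(im['xyz'])
    else:
        T=np.eye(4);T[:3,:3]=R.from_rotvec(obs['orientation']).as_matrix();T[:3,3]=obs['ee_pos']
        M=T@im['T_tool_cam'];Rm=M[:3,:3];p=M[:3,3]
    f=192/np.tan(np.radians(im['vertical_fov'])/2)
    return Rm,p,f
def ray(im,uv,obs=None):
    Rm,p,f=cam(im,obs);uv=np.atleast_2d(uv).astype(float)
    d=np.c_[(uv[:,0]-im['cx'])/f,-(uv[:,1]-im['cy'])/f,-np.ones(len(uv))]
    return p,d@Rm.T
def onplane(im,uv,z,obs=None):
    p,d=ray(im,uv,obs); return p+d*((z-p[2])/d[:,2])[:,None]
def cloud(im,obs=None):
    v,u=np.mgrid[0:384,0:512]; p,d=ray(im,np.c_[u.ravel(),v.ravel()],obs)
    return (p+d*im['depth'].reshape(-1,1)).reshape(384,512,3)
def proj(im,X,obs=None):
    Rm,p,f=cam(im,obs);c=(np.atleast_2d(X)-p)@Rm
    return np.c_[im['cx']+f*c[:,0]/-c[:,2],im['cy']-f*c[:,1]/-c[:,2]]
E
python3 - <<'E'
from h import *
for n,pts in [('scene',dict(wide=(272,229),slim=(331,214),cube=(318,243),slider=(285,211),joy=(410,244),bw=(190,177),bs=(221,187),bc=(174,195),bl=(207,206),bottle=(119,146),brown=(233,153),blue=(168,246))),
 ('side',dict(wide=(293,155),slim=(255,134),cube=(285,138),slider=(256,172),joy=(246,108),bw=(261,243),bs=(259,214),bc=(293,241),bl=(290,212),bottle=(290,290),mat=(270,165)))]:
    o,im=pickle.load(open(f'pics/{n}0.pkl','rb'))
    C=cloud(im)
    for k,uv in pts.items():
        print(n,k,onplane(im,uv,20)[0].round(),C[uv[1],uv[0]].round())
    cv2.imwrite(f'pics/{n}0c.png',cv2.resize(im['pixels'][150:280,140:370,::-1] if n=='scene' else im['pixels'][100:270,200:380,::-1],None,fx=3.4,fy=3.4,interpolation=cv2.INTER_CUBIC))
E
```

```text
scene wide [591.  94.  20.] [621. 104.  56.]
scene slim [476. 226.  20.] [521. 234.  67.]
scene cube [590. 224.  20.] [610. 227.  43.]
scene slider [514. 103.  20.] [511. 102.  17.]
scene joy [501. 448.  20.] [527. 446.  48.]
scene bw [ 490. -214.   20.] [ 483. -219.   12.]
scene bs [ 494. -107.   20.] [ 487. -111.   12.]
scene bc [ 577. -220.   20.] [ 569. -226.   10.]
scene bl [ 581. -110.   20.] [ 580. -110.   19.]
scene bottle [ 445. -503.   20.] [ 527. -426.  103.]
scene brown [ 335. -140.   20.] [ 327. -145.   12.]
scene blue [ 751. -138.   20.] [ 743. -144.    8.]
side wide [634. 151.  20.] [623.  99.  58.]
side slim [524. 292.  20.] [518. 230.  61.]
side cube [624. 253.  20.] [618. 220.  43.]
side slider [503.  78.  20.] [504.  85.  15.]
side joy [510. 475.  20.] [506. 423.  50.]
side bw [ 482. -221.   20.] [ 483. -213.   11.]
side bs [ 490. -112.   20.] [ 491. -102.   11.]
side bc [ 566. -225.   20.] [ 568. -218.   13.]
side bl [ 577. -115.   20.] [ 578. -113.   18.]
side bottle [ 532. -377.   20.] [ 518. -440.  107.]
side mat [551. 108.  20.] [555. 131.   2.]
```

View pics/scene0c.png

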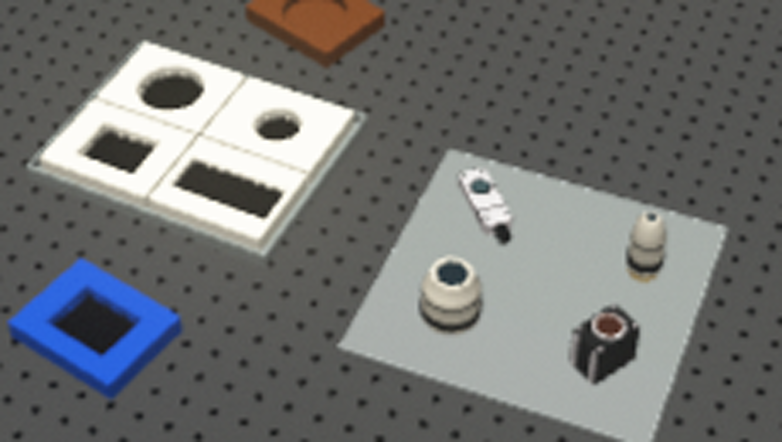

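View pics/side0c.png

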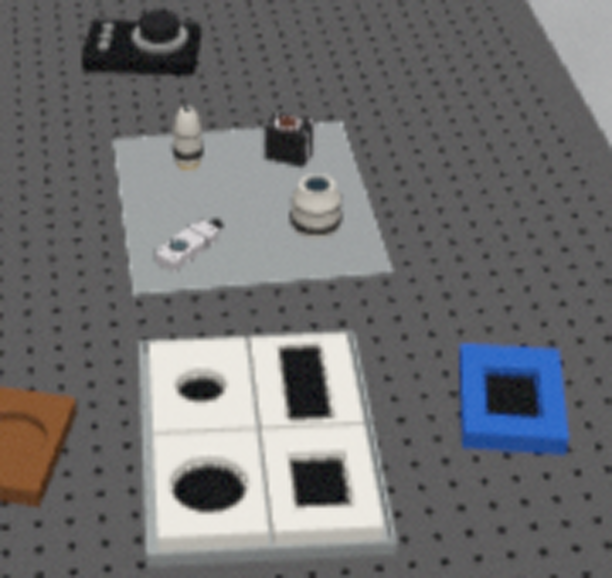

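Run:
```python
from h import *
o,im=pickle.load(open('pics/wrist0.pkl','rb'))
print(R.from_rotvec(o['orientation']).as_matrix().round(3))
Rm,p,f=cam(im,o);print(p,-Rm[:,2],f)
C=cloud(im,o)
for uv in [(254,330),(100,50),(250,100),(400,100)]: print(C[uv[1],uv[0]].round(1))
```

```text
[[ 0.912 -0.001  0.41 ]
 [-0.41  -0.001  0.912]
 [-0.    -1.    -0.002]]
[183.8336994  602.49940666 385.61813153] [ 0.26282091 -0.1193603  -0.95743318] 265.5377389632261
[489.9 457.1  39.4]
[ 29.4 445.6   1. ]
[165.8 598.2   1.1]
[250.2 785.2   1.8]
```

Call:
servo_tool(moves="0.03 -0.045 0.02 0 0 2;0.07 -0.1 0.02 0 0 6;0.1 -0.15 0.02 0 0 10;0.135 -0.2 0.02 0 0 14;0.17 -0.25 0.02 0 0 18;0.2 -0.3 0.02 0 0 22;0.235 -0.35 0.02 0 0 24.2;0.27 -0.4 0.02 0 0 24.2")

```text
t: 1.15
ee_pos: [527.2, 168.2, 261.7]
orientation: [-1.571, -0.0, -0.0]
ft_force: [1.4, 0.6, -0.2]
width: 88.1
```

Call:
servo_tool(moves="0.03 -0.045 0 0 0 0;0.055 -0.085 0 0 0 0;0.074 -0.11 0 0 0 0;0.074 -0.11 0 0 0 0;0.074 -0.11 0 0 0 0")

```text
t: 1.78
ee_pos: [599.7, 60.4, 261.3]
orientation: [-1.571, 0.001, 0.0]
ft_force: [-0.1, -0.7, 0.6]
width: 87.9
```

```bash
cat > snap.py <<'E'
import sys
from h import *
from workcell import ctrl
name,tag=sys.argv[1:3]
o=ctrl.get_obs();im=ctrl.get_image(name)
pickle.dump((o,im),open(f'pics/{tag}.pkl','wb'))
cv2.imwrite(f'pics/{tag}.png',cv2.resize(im['pixels'][:,:,::-1],None,fx=1.5,fy=1.5,interpolation=cv2.INTER_CUBIC))
print(o['t'],o['ee_pos'].round(1),R.from_rotvec(o['orientation']).as_matrix().round(3).tolist(),o['qpos'].round(3),o['qvel'].round(3),o['width'])
E
python3 snap.py wrist w1
```

```text
1.775 [599.7  60.4 261.3] [[1.0, -0.001, 0.001], [-0.001, 0.0, 1.0], [-0.001, -1.0, 0.0]] [ 0.08   0.37   1.663  0.     1.11  -1.49 ] [ 0.018 -0.007  0.006 -0.001 -0.001 -0.002] 87.9475962204209
```

View pics/w1.png

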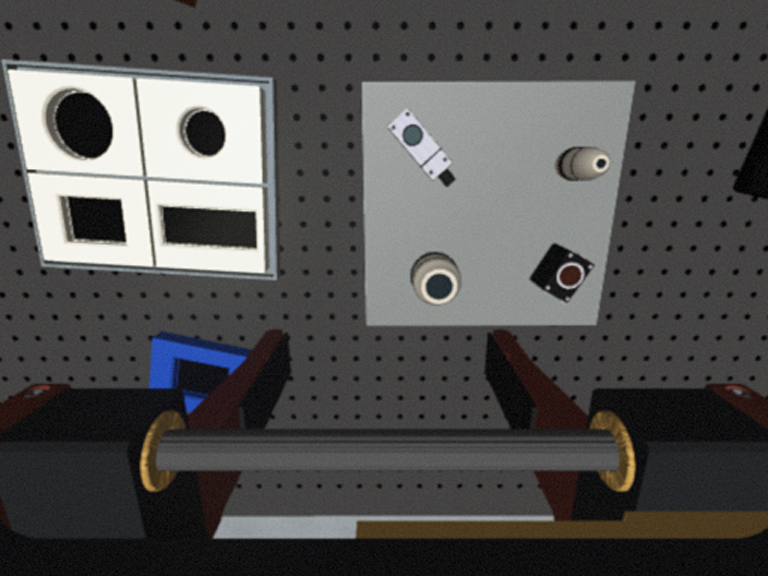

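```bash
cat > m1.py <<'E'
from h import *
o,im=pickle.load(open('pics/w1.pkl','rb'))
C=cloud(im,o);px=im['pixels'].astype(int)
print('mat z',np.median(C[60:200,320,2]))
# tray whites
W=((px.min(2)>170)&(np.arange(512)[None]<190)&(np.arange(384)[:,None]<200)).astype(np.uint8)
W=cv2.morphologyEx(W,cv2.MORPH_CLOSE,np.ones((7,7)))
cs,_=cv2.findContours(W,cv2.RETR_EXTERNAL,cv2.CHAIN_APPROX_NONE);c=max(cs,key=cv2.contourArea)
P=onplane(im,c[:,0],21,o)[:,:2].astype(np.float32)
print('tray rect',cv2.minAreaRect(P), 'expect 168x216')
# floors
D=((px.max(2)<75)).astype(np.uint8)
for n,uv,zf,in [('bw',(54,83),9),('bs',(137,87),9),('bc',(65,147),11),('bl',(139,151),16)]:
    nl,L,S,ce=cv2.connectedComponentsWithStats(D,connectivity=4)
    M=(L==L[uv[1],uv[0]]).astype(np.uint8)
    cs,_=cv2.findContours(M,cv2.RETR_EXTERNAL,cv2.CHAIN_APPROX_NONE);c=max(cs,key=cv2.contourArea)
    P=onplane(im,c[:,0],zf,o)[:,:2].astype(np.float32)
    print(n,'bbox mid',(P.min(0)+P.max(0))/2,P.max(0)-P.min(0),cv2.minAreaRect(P))
def comp(M,uv):
    nl,L=cv2.connectedComponents(M.astype(np.uint8));return L==L[uv[1],uv[0]]
for n,uv,zt in [('wide',(291,188),56),('slim',(399,109),65),('cube',(375,181),43),('slider',(276,91),17)]:
    z=C[:,:,2]
    M=comp((z>9)&(np.arange(384)[:,None]<218),uv)
    pts=C[M];T=pts[pts[:,2]>zt-6]
    r=cv2.minAreaRect(T[:,:2].astype(np.float32))
    print(n,'cloud maxz',np.percentile(pts[:,2],98).round(1),'n',len(T),'mean',T.mean(0).round(1),'rect',r)
E
python3 m1.py
python3 - <<'E'
from h import *
o,im=pickle.load(open('pics/w1.pkl','rb'))
cv2.imwrite('pics/w1c.png',cv2.resize(im['pixels'][55:215,240:420,::-1],None,fx=3.7,fy=3.7,interpolation=cv2.INTER_CUBIC))
E
```

```text
mat z 4.835571162957251
tray rect ((529.528564453125, -165.00228881835938), (217.5281524658203, 170.18148803710938), 86.43147277832031) expect 168x216
bw bbox mid [ 482.94412 -220.53784] [54.35315 50.83905] ((482.942626953125, -220.53843688964844), (50.841766357421875, 54.3438606262207), 89.94037628173828)
bs bbox mid [ 489.253   -108.95209] [36.605255 35.11998 ] ((489.5879211425781, -108.61009216308594), (35.82717514038086, 35.765724182128906), 40.245357513427734)
bc bbox mid [ 568.71985 -225.09933] [42.575073 52.235   ] ((568.9784545898438, -225.15138244628906), (50.24317169189453, 40.39446258544922), 86.38150787353516)
bl bbox mid [ 576.1975  -113.02309] [38.201965 89.20402 ] ((576.0735473632812, -112.74309539794922), (88.53829193115234, 34.048912048339844), 86.49195861816406)
wide cloud maxz 59.6 n 549 mean [621.7 107.   60.9] rect ((584.3472900390625, 81.19440460205078), (129.1333770751953, 36.603111267089844), 33.68229675292969)
slim cloud maxz 68.2 n 272 mean [517.7 229.3  70.6] rect ((517.524658203125, 153.36648559570312), (185.4685821533203, 21.445844650268555), 89.70389556884766)
cube cloud maxz 47.0 n 708 mean [617.4 227.8  48.7] rect ((574.666748046875, 151.888427734375), (212.2657928466797, 44.684486389160156), 60.350929260253906)
slider cloud maxz 20.7 n 955 mean [503.   93.3  19.4] rect ((514.0426025390625, 87.23602294921875), (77.54072570800781, 48.18501281738281), 41.9603271484375)
```

View pics/w1c.png

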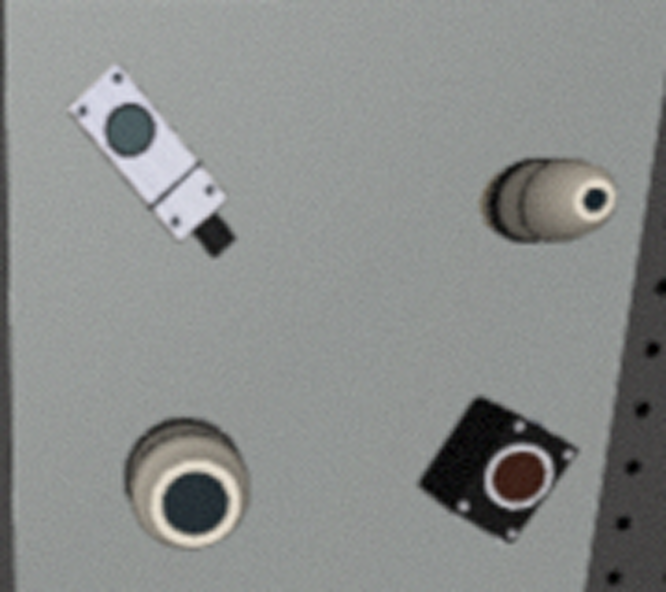

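Run:
```python
from h import *
o,im=pickle.load(open('pics/w1.pkl','rb'))
f=lambda p:np.array(p,float)/3.7+[240,55]-0.36
P=lambda p,z:onplane(im,[f(q) for q in p],z,o)[:,:2]
print('wide',P([(194,503)],56),'slim',P([(595,199)],65))
s=P([(519,427),(568,455),(512,534),(463,506)],43);print('cube',s.mean(0),s)
c=P([(577,452),(511,543)],43);d=c[0]-c[1];print('cube edge ang',np.degrees(np.arctan2(d[1],d[0])),np.hypot(*d),'foot edge',)
c=P([(118,65),(68,107),(180,240),(228,190)],17)
ax=(c[2]+c[3]-c[0]-c[1])/2;print('slider barc',c.mean(0),'ang',np.degrees(np.arctan2(ax[1],ax[0])),np.hypot(*ax))
# mat plane z check at mat, and other cams
for n,sc,off,pts in [('scene',3.4,(140,150),dict(wide=((453,272),56),slim=((651,217),65),cube=((609,325),43),sl=((487,198),17))),('side',3.4,(200,100),dict(wide=((317,184),56),slim=((186,107),65),cube=((289,122),43),sl=((189,243),17)))]:
    _,im2=pickle.load(open(f'pics/{n}0.pkl','rb'))
    for k,(p,z) in pts.items(): print(n,k,onplane(im2,np.array(p)/sc+off-.36,z)[0].round(1))
```

```text
wide [[624.89846706 107.63573146]] slim [[517.21297232 235.64480708]]
cube [620.16709882 232.18884691] [[599.05060525 230.85225202]
 [609.93403572 250.91178245]
 [641.5511309  233.69336052]
 [630.1326234  213.29799266]]
cube edge ang 150.812982542027 41.79400480064415 foot edge
slider barc [499.74038048  91.31484306] ang 43.053872425401806 62.15295092317134
scene wide [622.2 107.3  56. ]
scene slim [516.5 233.2  65. ]
scene cube [615.9 231.3  43. ]
scene sl [502.   92.4  17. ]
side wide [624.3 109.3  56. ]
side slim [516.9 241.8  65. ]
side cube [618.9 234.3  43. ]
side sl [501.6  86.7  17. ]
```

Call:
servo_tool(moves="0.01 0.02 -0.04 0 0 0;0.02 0.04 -0.09 0 0 0;0.024 0.048 -0.14 0 0 0;0.024 0.048 -0.14 0 0 0;0.024 0.048 -0.14 0 0 0")

```text
t: 2.45
ee_pos: [624.8, 108.5, 123.3]
orientation: [-1.571, -0.001, -0.001]
ft_force: [-0.1, 0.7, 0.3]
width: 87.7
```

```bash
python3 snap.py wrist w2
```

```text
2.45 [624.8 108.5 123.3] [[1.0, 0.001, -0.0], [0.0, 0.0, 1.0], [0.001, -1.0, 0.0]] [ 0.153  0.582  1.68  -0.     0.878 -1.418] [-0.01  -0.027 -0.014  0.001 -0.005  0.   ] 87.73752027522599
```

View pics/w2.png

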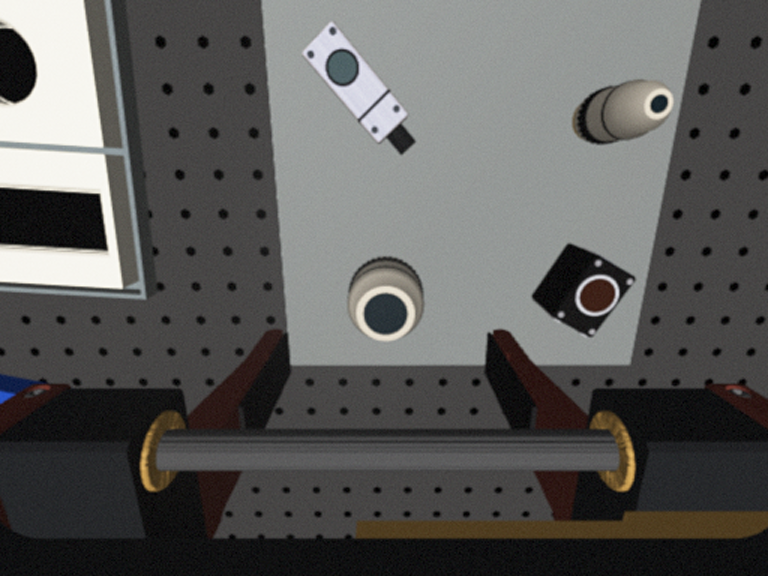

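Run:
```python
from h import *
o,im=pickle.load(open('pics/w2.pkl','rb'))
P=lambda p,z:onplane(im,np.array(p,float)/1.5-.17,z,o)[:,:2]
print('wide',P([(386,313)],56),'slim',P([(658,103)],65))
s=P([(598,263),(630,282),(592,332),(561,314)],43);print('cube',s.mean(0),s)
c=P([(332,22),(303,52),(378,142),(408,110)],17)
ax=(c[2]+c[3]-c[0]-c[1])/2;print('slider barc',c.mean(0),'ang',np.degrees(np.arctan2(ax[1],ax[0])),np.hypot(*ax))
```

```text
wide [[624.85052195 108.09817227]] slim [[516.94280107 235.28630154]]
cube [620.45740564 232.51021241] [[598.88599521 230.98609633]
 [610.35784028 251.57216418]
 [642.16574664 233.96109196]
 [630.42004044 213.52149717]]
slider barc [499.79776314  91.16459563] ang 42.44533860991246 62.10935197846753
```

Call:
servo_tool(moves="0 0 -0.03 0 0 0;0 0 -0.06 0 0 0;0 0 -0.08 0 0 0;0 0 -0.084 0 0 0;0 0 -0.084 0 0 0")

```text
t: 3.12
ee_pos: [625.1, 108.0, 38.6]
orientation: [-1.571, -0.001, -0.001]
ft_force: [0.2, 1.0, 0.4]
width: 88.2
```

Call:
servo_tool(moves="0 0 0 0 0 0;0 0 0 0 0 0;0 0 0 0 0 0;0 0 0 0 0 0;0 0 0 0 0 0;0 0 0 0 0 0", hand=255)

```text
t: 3.88
ee_pos: [624.4, 107.9, 37.7]
orientation: [-1.571, 0.0, -0.0]
ft_force: [-1.1, -1.8, 1.7]
width: 45.1
```

Call:
servo_tool(moves="0 0 0.01 0 0 0;0 0 0.03 0 0 0;0 0 0.06 0 0 0;-0.01 -0.02 0.08 0 0 0;-0.025 -0.06 0.09 0 0 0;-0.045 -0.105 0.09 0 0 0;-0.066 -0.153 0.09 0 0 0;-0.087 -0.2 0.09 0 0 0")

```text
t: 4.88
ee_pos: [537.1, -93.4, 129.2]
orientation: [-1.571, -0.001, -0.001]
ft_force: [-0.1, 0.8, -2.3]
width: 45.1
```

Call:
servo_tool(moves="-0.02 -0.045 0 0 0 0;-0.037 -0.085 0 0 0 0;-0.049 -0.115 0 0 0 0;-0.0545 -0.1265 0 0 0 0;-0.0545 -0.1265 0 0 0 0;-0.0545 -0.1265 0 0 0 0")

```text
t: 5.62
ee_pos: [483.4, -217.8, 128.0]
orientation: [-1.571, -0.001, -0.0]
ft_force: [-1.1, -0.0, -2.4]
width: 45.0
```

```bash
python3 snap.py wrist w3
```

```text
5.625 [ 483.4 -217.8  128. ] [[1.0, 0.0, -0.0], [0.0, 0.0, 1.0], [0.0, -1.0, 0.0]] [-0.446  0.451  1.914  0.     0.775 -2.017] [ 0.009  0.007  0.002 -0.002 -0.002 -0.003] 45.00693727194087
```

View pics/w3.png

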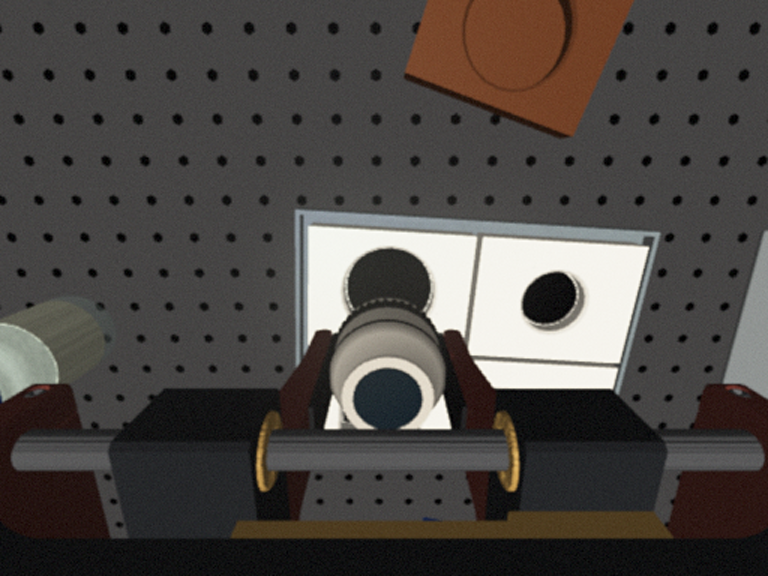

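Run:
```python
from h import *
o,im=pickle.load(open('pics/w3.pkl','rb'))
P=lambda p,z:onplane(im,np.array(p,float)/1.5-.17,z,o)[:,:2]
print(P([(345,288),(432,288),(389,248),(388,245),(308,225),(479,236),(650,247),(472,356),(521,298),(584,298),(553,270),(550,330)],21).round(1))
```

```text
[[ 480.6 -245.4]
 [ 480.6 -187.9]
 [ 453.8 -216.3]
 [ 451.8 -217. ]
 [ 439.  -267.4]
 [ 446.1 -159.1]
 [ 453.2  -49.1]
 [ 530.1 -158.5]
 [ 487.6 -128.4]
 [ 487.6  -86.5]
 [ 468.4 -109.4]
 [ 510.6 -106.4]]
```

Call:
servo_tool(moves="0 0.0005 -0.03 0 0 0;0 0.0005 -0.055 0 0 0;0 0.0005 -0.072 0 0 0;0 0.0005 -0.079 0 0 0;0 0.0005 -0.082 0 0 0;0 0.0005 -0.082 0 0 0")

```text
t: 6.42
ee_pos: [483.3, -218.1, 46.1]
orientation: [-1.571, -0.0, -0.001]
ft_force: [0.4, -0.5, -2.3]
width: 45.3
```

Call:
servo_tool(moves="0 0 -0.001 0 0 0;0 0 -0.0015 0 0 0;0 0 -0.0015 0 0 0")

```text
t: 6.8
ee_pos: [483.0, -218.1, 44.4]
orientation: [-1.571, 0.0, -0.001]
ft_force: [-0.7, 0.1, -2.6]
width: 45.3
```

Call:
servo_tool(moves="0 0 -0.0005 0 0 0;0 0 -0.0005 0 0 0")

```text
t: 7.05
ee_pos: [483.0, -218.1, 43.7]
orientation: [-1.571, 0.0, -0.0]
ft_force: [0.4, -0.8, -1.5]
width: 45.2
```

Call:
servo_tool(moves="0 0 -0.0005 0 0 0;0 0 -0.0005 0 0 0")

```text
t: 7.3
ee_pos: [483.0, -218.1, 43.7]
orientation: [-1.571, 0.0, -0.001]
ft_force: [-2.1, 0.3, 5.8]
width: 45.0
```

Call:
servo_tool(moves="0 0 0 0 0 0;0 0 0 0 0 0;0 0 0 0 0 0;0 0 0 0 0 0", hand=0)

```text
t: 7.8
ee_pos: [482.9, -218.0, 43.1]
orientation: [-1.571, 0.0, -0.0]
ft_force: [0.1, 0.1, 0.1]
width: 81.4
```

Call:
servo_tool(moves="0 0 0.02 0 0 0;0 0 0.05 0 0 0;0 0 0.1 0 0 0;0.01 0.06 0.1 0 0 0;0.015 0.12 0.1 0 0 0;0.02 0.18 0.1 0 0 0;0.027 0.24 0.1 0 0 0;0.03 0.3 0.1 0 0 0")

```text
t: 8.8
ee_pos: [513.1, 84.0, 143.3]
orientation: [-1.571, -0.0, -0.001]
ft_force: [1.4, -0.1, 0.1]
width: 87.9
```

Call:
servo_tool(moves="0.002 0.06 0 0 0 0;0.004 0.12 0 0 0 0;0.004 0.152 0 0 0 0;0.004 0.1535 0 0 0 0;0.004 0.1535 0 0 0 0;0.004 0.1535 0 0 0 0")

```text
t: 9.55
ee_pos: [516.8, 234.1, 143.1]
orientation: [-1.571, 0.002, -0.001]
ft_force: [0.7, -0.1, 0.9]
width: 87.5
```

```bash
python3 snap.py wrist w4
```

```text
9.55 [516.8 234.1 143.1] [[1.0, -0.001, 0.002], [-0.002, -0.0, 1.0], [-0.001, -1.0, -0.0]] [ 0.405  0.473  1.824 -0.     0.845 -1.164] [-0.004 -0.001 -0.002  0.     0.     0.002] 87.48427429024657
```

View pics/w4.png

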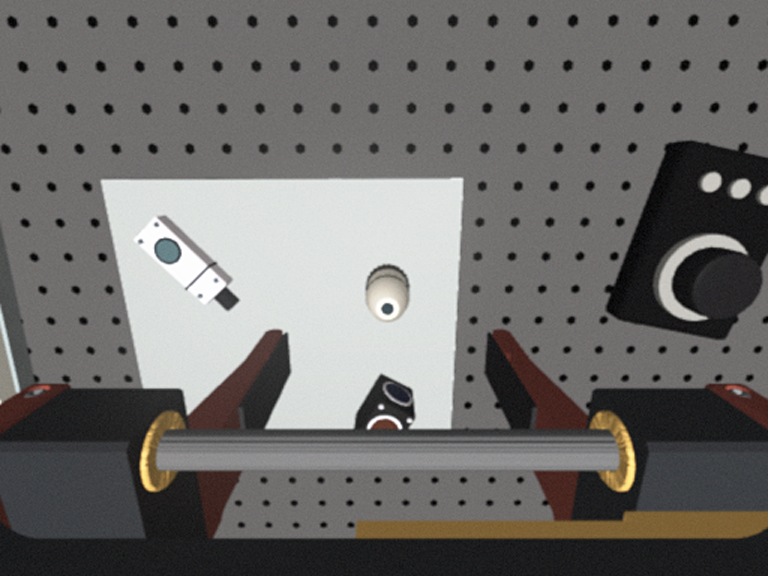

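Run:
```python
from h import *
o,im=pickle.load(open('pics/w4.pkl','rb'))
P=lambda p,z:onplane(im,np.array(p,float)/1.5-.17,z,o)[:,:2]
print('slim',P([(388,309)],65))
c=P([(163,215),(136,239),(203,303),(231,278)],17)
ax=(c[2]+c[3]-c[0]-c[1])/2;print('slider barc',c.mean(0),'ang',np.degrees(np.arctan2(ax[1],ax[0])),np.hypot(*ax))
```

```text
slim [[518.16880797 234.83375848]]
slider barc [498.72222887  93.01154756] ang 41.566081237157505 60.51165891140255
```

Call:
servo_tool(moves="0.0005 0.0005 -0.04 0 0 0;0.0005 0.0005 -0.075 0 0 0;0.0005 0.0005 -0.098 0 0 0;0.0005 0.0005 -0.1055 0 0 0;0.0005 0.0005 -0.1055 0 0 0;0.0005 0.0005 -0.1055 0 0 0")

```text
t: 10.35
ee_pos: [518.2, 236.0, 38.7]
orientation: [-1.57, -0.001, -0.002]
ft_force: [-0.2, 0.0, 0.1]
width: 87.8
```

Call:
servo_tool(moves="0 0 0 0 0 0;0 0 0 0 0 0;0 0 0 0 0 0;0 0 0 0 0 0;0 0 0 0 0 0;0 0 0 0 0 0;0 0 0 0 0 0", hand=255)

```text
t: 11.22
ee_pos: [517.4, 235.9, 37.6]
orientation: [-1.571, 0.0, -0.0]
ft_force: [-0.0, -0.3, -0.0]
width: 26.9
```

Call:
servo_tool(moves="0 0 0.01 0 0 0;0 0 0.03 0 0 0;0 0 0.06 0 0 0;-0.001 -0.015 0.085 0 0 0;-0.004 -0.055 0.095 0 0 0;-0.008 -0.105 0.095 0 0 0;-0.012 -0.155 0.095 0 0 0;-0.016 -0.205 0.095 0 0 0")

```text
t: 12.22
ee_pos: [501.6, 29.6, 134.3]
orientation: [-1.571, -0.002, -0.002]
ft_force: [-0.0, 0.0, -1.4]
width: 26.9
```

Call:
servo_tool(moves="-0.004 -0.05 0 0 0 0;-0.008 -0.095 0 0 0 0;-0.011 -0.127 0 0 0 0;-0.012 -0.138 0 0 0 0;-0.012 -0.138 0 0 0 0;-0.012 -0.138 0 0 0 0")

```text
t: 12.98
ee_pos: [489.6, -106.2, 133.0]
orientation: [-1.571, -0.0, 0.0]
ft_force: [0.2, -0.2, -1.9]
width: 27.3
```

```bash
python3 snap.py wrist w5
```

```text
12.975 [ 489.6 -106.2  133. ] [[1.0, 0.0, -0.0], [0.0, 0.0, 1.0], [0.0, -1.0, 0.0]] [-0.237  0.409  1.975  0.     0.757 -1.809] [ 0.007  0.007  0.001 -0.002 -0.002 -0.001] 27.253759873476998
```

View pics/w5.png

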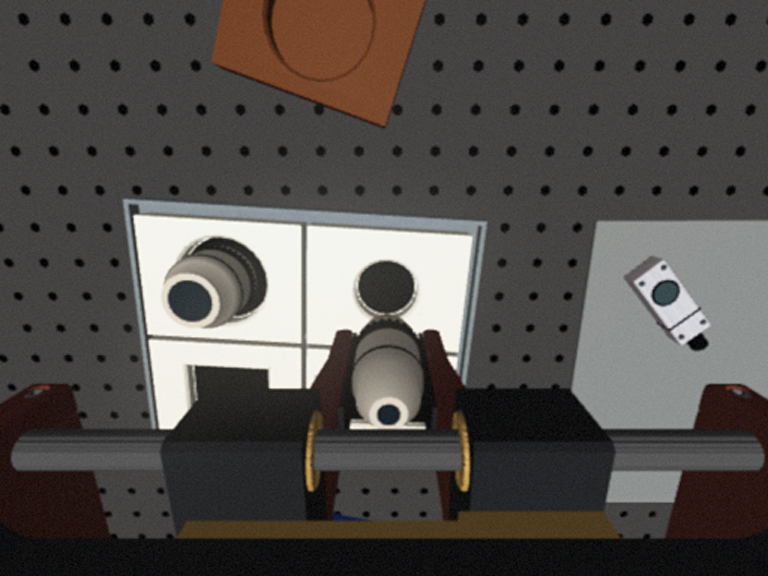

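Call:
servo_tool(moves="0 -0.001 -0.03 0 0 0;0 -0.001 -0.055 0 0 0;0 -0.001 -0.077 0 0 0;0 -0.001 -0.085 0 0 0;0 -0.001 -0.0875 0 0 0;0 -0.001 -0.0885 0 0 0;0 -0.001 -0.0885 0 0 0")

```text
t: 13.9
ee_pos: [489.9, -108.1, 44.8]
orientation: [-1.571, -0.001, -0.001]
ft_force: [-0.5, -0.0, -1.7]
width: 26.9
```

Call:
servo_tool(moves="0 0 -0.0005 0 0 0;0 0 -0.0005 0 0 0")

```text
t: 14.15
ee_pos: [489.5, -108.1, 43.9]
orientation: [-1.571, 0.0, -0.001]
ft_force: [-0.8, -0.3, -1.0]
width: 27.2
```

Call:
servo_tool(moves="0 0 -0.0005 0 0 0;0 0 -0.0005 0 0 0")

```text
t: 14.4
ee_pos: [489.6, -108.1, 43.5]
orientation: [-1.571, 0.0, -0.001]
ft_force: [-0.0, -0.5, 4.9]
width: 27.1
```

Call:
servo_tool(moves="0 0 0 0 0 0;0 0 0 0 0 0;0 0 0 0 0 0;0 0 0 0 0 0;0 0 0 0 0 0", hand=0)

```text
t: 15.02
ee_pos: [489.4, -108.0, 43.1]
orientation: [-1.571, 0.0, -0.0]
ft_force: [-0.1, -0.0, -0.0]
width: 73.2
```

Call:
servo_tool(moves="0 0 0.02 0 0 0;0 0 0.06 0 0 0;0 0 0.1 0 0 0;0.02 0.05 0.1 0 0 -5;0.04 0.1 0.1 0 0 -10;0.06 0.16 0.1 0 0 -16;0.08 0.215 0.1 0 0 -22;0.1 0.265 0.1 0 0 -29")

```text
t: 16.02
ee_pos: [589.8, 159.1, 143.2]
orientation: [-1.534, 0.399, -0.4]
ft_force: [1.4, 0.2, 0.3]
width: 87.5
```

Call:
servo_tool(moves="0.015 0.04 0 0 0 0;0.027 0.07 0 0 0 0;0.03 0.075 0 0 0 0;0.03 0.075 0 0 0 0;0.03 0.075 0 0 0 0")

```text
t: 16.65
ee_pos: [618.9, 230.7, 143.0]
orientation: [-1.535, 0.398, -0.397]
ft_force: [-0.3, -0.5, -0.3]
width: 87.9
```

```bash
python3 snap.py wrist w6
```

```text
16.65 [618.9 230.7 143. ] [[0.874, -0.001, 0.486], [-0.486, -0.001, 0.874], [-0.001, -1.0, -0.001]] [ 0.339  0.589  1.607 -0.     0.946 -0.724] [-0.003 -0.003 -0.001  0.003  0.001  0.003] 87.87170834189085
```

View pics/w6.png

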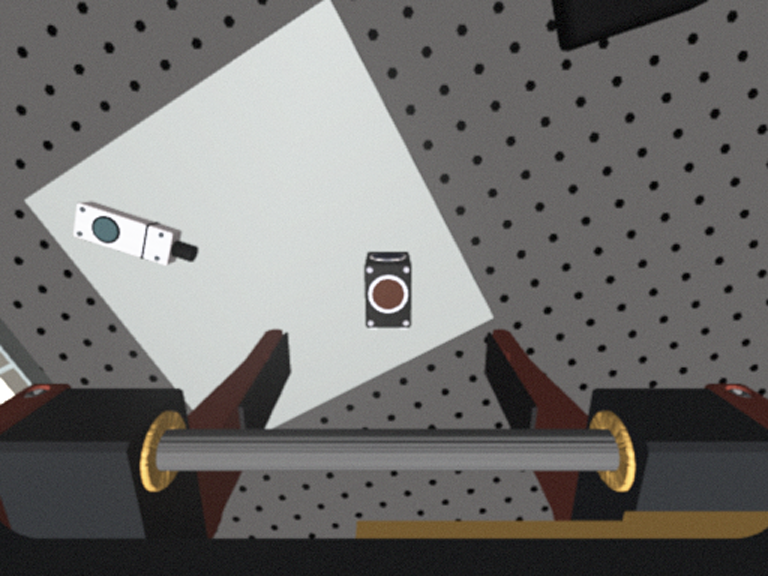

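Run:
```python
from h import *
o,im=pickle.load(open('pics/w6.pkl','rb'))
P=lambda p,z:onplane(im,np.array(p,float)/1.5-.17,z,o)[:,:2]
s=P([(369,269),(407,269),(371,323),(408,323)],43);d=s[2]+s[3]-s[0]-s[1]
print('cube',s.mean(0),np.degrees(np.arctan2(d[1],d[0])))
c=P([(80,203),(75,232),(168,264),(179,233)],17)
ax=(c[2]+c[3]-c[0]-c[1])/2;print('slider barc',c.mean(0),'ang',np.degrees(np.arctan2(ax[1],ax[0])),np.hypot(*ax))
cv2.imwrite('pics/w6c.png',cv2.resize(im['pixels'][120:240,30:300,::-1],None,fx=2.9,fy=2.9,interpolation=cv2.INTER_CUBIC))
```

```text
cube [619.96568577 231.416422  ] -27.53865027325524
slider barc [500.5698888  92.7521578] ang 41.82444785588922 65.02752911582878
```

View pics/w6c.png

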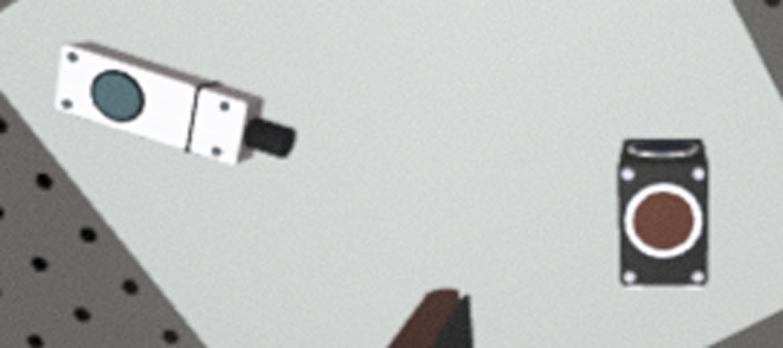

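Call:
servo_tool(moves="0.0005 0.0005 -0.04 0 0 0;0.0005 0.0005 -0.08 0 0 0;0.0005 0.0005 -0.1 0 0 0;0.0005 0.0005 -0.108 0 0 0;0.0005 0.0005 -0.108 0 0 0;0.0005 0.0005 -0.108 0 0 0")

```text
t: 17.45
ee_pos: [620.8, 232.7, 36.5]
orientation: [-1.533, 0.396, -0.398]
ft_force: [0.5, -0.1, -1.3]
width: 88.0
```

Call:
servo_tool(moves="0 0 0 0 0 0;0 0 0 0 0 0;0 0 0 0 0 0;0 0 0 0 0 0;0 0 0 0 0 0;0 0 0 0 0 0;0 0 0 0 0 0", hand=255)

```text
t: 18.32
ee_pos: [619.8, 232.4, 35.1]
orientation: [-1.534, 0.397, -0.397]
ft_force: [-1.1, -0.9, 0.5]
width: 30.0
```

Call:
servo_tool(moves="0 0 0.01 0 0 0;0 0 0.03 0 0 0;0 0 0.06 0 0 0;-0.001 -0.015 0.085 0 0 -3;-0.005 -0.05 0.1 0 0 -8;-0.01 -0.095 0.1 0 0 -15;-0.016 -0.145 0.1 0 0 -22;-0.022 -0.195 0.1 0 0 -29")

```text
t: 19.32
ee_pos: [598.2, 36.1, 137.0]
orientation: [-1.421, 0.79, -0.793]
ft_force: [0.1, -0.2, -0.7]
width: 30.0
```

Call:
servo_tool(moves="-0.006 -0.05 0 0 0 -7;-0.012 -0.1 0 0 0 -14;-0.018 -0.15 0 0 0 -21;-0.023 -0.2 0 0 0 -28;-0.027 -0.24 0 0 0 -34;-0.029 -0.26 0 0 0 -35.6;-0.029 -0.26 0 0 0 -35.6;-0.029 -0.26 0 0 0 -35.6")

```text
t: 20.32
ee_pos: [569.0, -221.3, 135.4]
orientation: [-1.179, 1.254, -1.254]
ft_force: [-0.4, 0.8, -0.9]
width: 29.8
```

```bash
python3 snap.py wrist w7
```

```text
20.325 [ 569.  -221.3  135.4] [[-0.061, -0.0, 0.998], [-0.998, 0.0, -0.061], [-0.0, -1.0, -0.0]] [-0.391  0.537  1.73   0.     0.875 -0.33 ] [ 0.01   0.003  0.001 -0.005 -0.001  0.003] 29.771243059014516
```

View pics/w7.png

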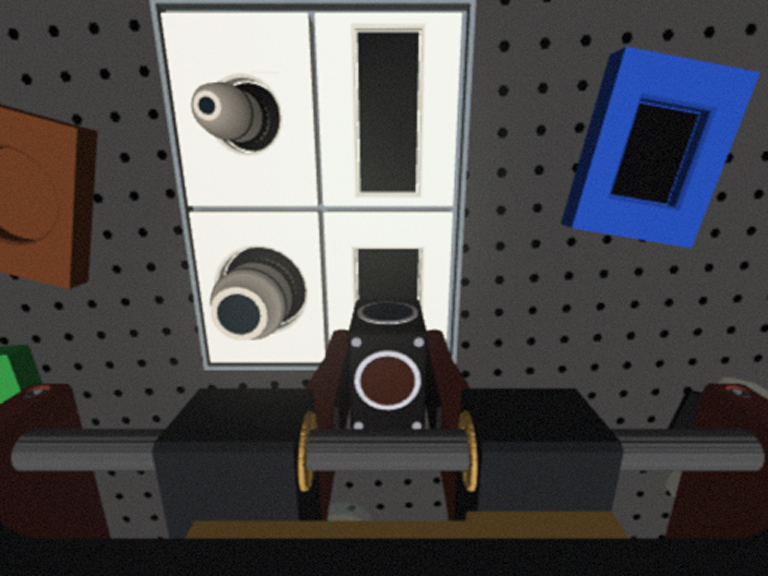

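Run:
```python
from h import *
o,im=pickle.load(open('pics/w7.pkl','rb'))
P=lambda p,z:onplane(im,np.array(p,float)/1.5-.17,z,o)[:,:2]
print('pocket far corners',P([(354,248),(423,248)],21))
print('cube',P([(357,342),(419,342),(359,426),(417,426)],143).mean(0))
s=P([(354,25),(424,29),(356,195),(421,195)],21);print('slider pocket',s.mean(0),s)
```

```text
pocket far corners [[ 548.83072458 -191.35966492]
 [ 594.27114844 -194.17506328]]
cube [ 569.15495799 -222.81010374]
slider pocket [ 576.62448875 -112.21042466] [[ 559.83992652  -63.51601793]
 [ 599.3943058   -67.95195351]
 [ 553.02886498 -157.4105369 ]
 [ 594.23485771 -159.96319028]]
```

Call:
servo_tool(moves="0.0005 0.001 -0.03 0 0 0;0.0005 0.001 -0.06 0 0 0;0.0005 0.001 -0.08 0 0 0;0.0005 0.001 -0.088 0 0 0;0.0005 0.001 -0.0905 0 0 0;0.0005 0.001 -0.0915 0 0 0;0.0005 0.001 -0.0915 0 0 0")

```text
t: 21.25
ee_pos: [569.9, -221.8, 44.4]
orientation: [-1.178, 1.255, -1.257]
ft_force: [-0.4, -0.2, -0.5]
width: 29.8
```

Call:
servo_tool(moves="0 0 -0.0005 0 0 0;0 0 -0.0005 0 0 0")

```text
t: 21.5
ee_pos: [569.5, -221.6, 43.4]
orientation: [-1.178, 1.255, -1.256]
ft_force: [0.5, -0.9, -1.4]
width: 30.3
```

Call:
servo_tool(moves="0 0 -0.0005 0 0 0;0 0 -0.0005 0 0 0")

```text
t: 21.75
ee_pos: [569.5, -221.6, 43.1]
orientation: [-1.179, 1.255, -1.256]
ft_force: [-1.4, 0.5, 3.8]
width: 29.6
```

Call:
servo_tool(moves="0 0 0 0 0 0;0 0 0 0 0 0;0 0 0 0 0 0;0 0 0 0 0 0", hand=100)

```text
t: 22.25
ee_pos: [569.4, -221.5, 42.6]
orientation: [-1.179, 1.256, -1.256]
ft_force: [-0.8, -0.3, 1.1]
width: 53.2
```

Call:
servo_tool(moves="0 0 0.02 0 0 0;0 0 0.06 0 0 0;0 0 0.09 0 0 0;-0.012 0.055 0.09 0 0 -8;-0.024 0.11 0.09 0 0 -16;-0.035 0.165 0.09 0 0 -24;-0.046 0.22 0.09 0 0 -32;-0.057 0.265 0.09 0 0 -40", hand=100)

```text
t: 23.25
ee_pos: [512.3, 45.4, 134.2]
orientation: [-0.742, 1.746, -1.747]
ft_force: [0.3, -0.1, -0.3]
width: 53.3
```

Call:
servo_tool(moves="-0.006 0.03 0 0 0 -4.4;-0.011 0.05 0 0 0 -4.4;-0.011 0.05 0 0 0 -4.4;-0.011 0.05 0 0 0 -4.4;-0.011 0.05 0 0 0 -4.4", hand=60)

```text
t: 23.88
ee_pos: [501.8, 92.7, 133.0]
orientation: [-0.687, 1.795, -1.795]
ft_force: [0.3, -0.6, 0.8]
width: 67.2
```

```bash
python3 snap.py wrist w8
```

```text
23.875 [501.8  92.7 133. ] [[-0.744, 0.0, 0.668], [-0.668, -0.0, -0.744], [-0.0, -1.0, 0.0]] [ 0.159  0.42   1.955 -0.     0.766  0.999] [-0.001  0.005  0.002  0.001 -0.003  0.004] 67.22282783972058
```

View pics/w8.png

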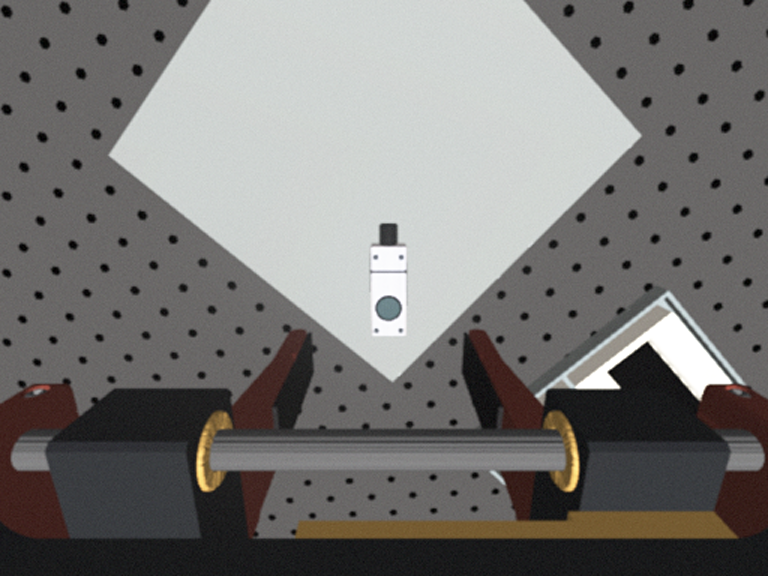

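Run:
```python
from h import *
o,im=pickle.load(open('pics/w8.pkl','rb'))
P=lambda p,z:onplane(im,np.array(p,float)/1.5-.17,z,o)[:,:2]
c=P([(370.5,244),(406.5,244),(372,335.5),(406,335.5)],17)
d=c[0]+c[1]-c[2]-c[3];print(c.mean(0),np.degrees(np.arctan2(d[1],d[0])),np.hypot(*d)/2)
```

```text
[500.8155007   90.81445105] 42.243302566144976 65.64931531844985
```

Call:
servo_tool(moves="0.0003 -0.0005 -0.04 0 0 0;0.0003 -0.0005 -0.075 0 0 0;0.0003 -0.0005 -0.096 0 0 0;0.0003 -0.0005 -0.1042 0 0 0;0.0003 -0.0005 -0.1042 0 0 0;0.0003 -0.0005 -0.1042 0 0 0")

```text
t: 24.68
ee_pos: [502.4, 92.9, 29.3]
orientation: [-0.687, 1.794, -1.794]
ft_force: [0.8, 0.3, -0.3]
width: 67.6
```

Call:
servo_tool(moves="0 0 0 0 0 0;0 0 0 0 0 0;0 0 0 0 0 0;0 0 0 0 0 0;0 0 0 0 0 0;0 0 0 0 0 0;0 0 0 0 0 0", hand=255)

```text
t: 25.55
ee_pos: [501.8, 93.0, 28.5]
orientation: [-0.688, 1.794, -1.794]
ft_force: [0.6, 1.1, 0.9]
width: 23.4
```

Call:
servo_tool(moves="0 0 0.005 0 0 0;0 0 0.015 0 0 0;0 0 0.03 0 0 0;0 0 0.05 0 0 0;0 0 0.06 0 0 0;0 0 0.06 0 0 0")

```text
t: 26.3
ee_pos: [502.3, 93.1, 89.6]
orientation: [-0.686, 1.793, -1.794]
ft_force: [-0.2, 0.6, -0.5]
width: 23.7
```

```bash
python3 snap.py wrist w9
```

```text
26.3 [502.3  93.1  89.6] [[-0.743, 0.002, 0.669], [-0.669, 0.0, -0.743], [-0.002, -1.0, 0.001]] [0.16  0.496 1.972 0.    0.671 0.998] [-0.002  0.026  0.01   0.001 -0.012  0.001] 23.70900698201716
```

View pics/w9.png

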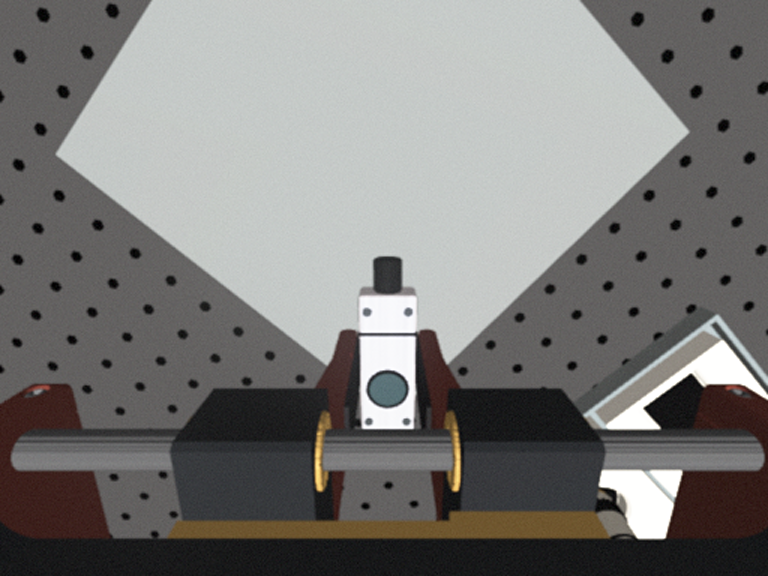

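Call:
servo_tool(moves="0.005 -0.015 0.02 0 0 3;0.013 -0.04 0.03 0 0 9;0.024 -0.07 0.03 0 0 16;0.036 -0.105 0.03 0 0 23;0.048 -0.14 0.03 0 0 30;0.06 -0.175 0.03 0 0 37;0.07 -0.2 0.03 0 0 43;0.074 -0.21 0.03 0 0 44.4")

```text
t: 27.35
ee_pos: [575.7, -118.5, 117.5]
orientation: [-1.179, 1.256, -1.255]
ft_force: [0.3, 0.1, -1.6]
width: 23.5
```

Call:
servo_tool(moves="0 0 0 0 0 0;0 0 0 0 0 0")

```text
t: 27.6
ee_pos: [575.1, -116.5, 117.9]
orientation: [-1.179, 1.257, -1.255]
ft_force: [0.4, -0.5, -0.3]
width: 23.6
```

```bash
python3 snap.py wrist w10
```

```text
27.6 [ 575.1 -116.5  117.9] [[-0.064, -0.001, 0.998], [-0.998, 0.0, -0.064], [-0.0, -1.0, -0.001]] [-0.22   0.534  1.791  0.     0.818 -0.157] [ 0.008 -0.006  0.001 -0.001 -0.001 -0.004] 23.557777063940087
```

View pics/w10.png

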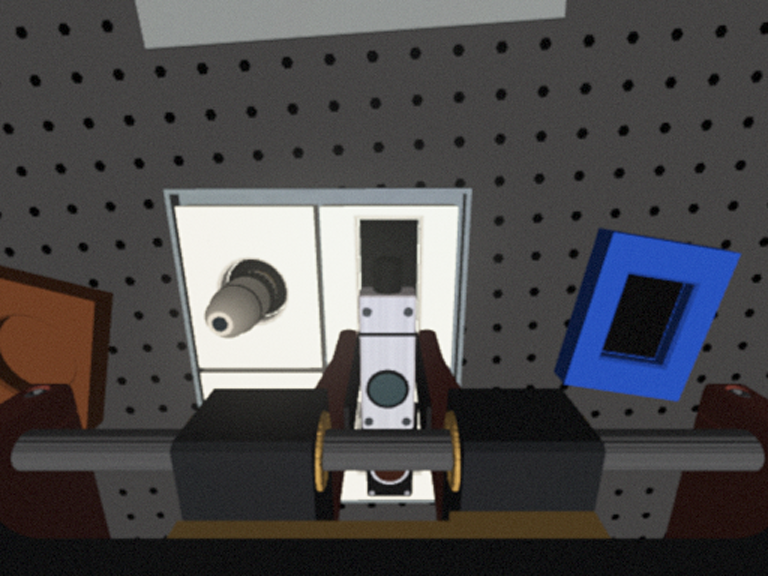

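Run:
```python
from h import *
o,im=pickle.load(open('pics/w10.pkl','rb'))
P=lambda p,z:onplane(im,np.array(p,float)/1.5-.17,z,o)[:,:2]
print('pocket far corners',P([(355,216.5),(424,217)],21), P([(360,220),(417,220)],16))
zf=117.9-25.5
print('bar far corners',P([(359,293),(417,293)],zf+14),'knob end',P([(373,257),(402,257)],zf+13))
```

```text
pocket far corners [[558.83197376 -64.13653379]
 [600.227526   -67.09366218]] [[561.2716427  -67.02018758]
 [596.27317843 -69.2675743 ]]
bar far corners [[565.33342149 -85.78652466]
 [589.1411973  -87.30992436]] knob end [[572.15580519 -71.29300258]
 [583.81761671 -72.04051674]]
```

Call:
servo_tool(moves="0.0005 -0.001 -0.03 0 0 0;0.0005 -0.001 -0.055 0 0 0;0.0005 -0.001 -0.068 0 0 0;0.0005 -0.001 -0.074 0 0 0;0.0005 -0.001 -0.076 0 0 0;0.0005 -0.001 -0.0765 0 0 0;0.0005 -0.001 -0.0765 0 0 0")

```text
t: 28.52
ee_pos: [576.6, -118.2, 42.6]
orientation: [-1.178, 1.255, -1.256]
ft_force: [0.3, -0.2, -1.1]
width: 23.6
```

Call:
servo_tool(moves="0 0 -0.0004 0 0 0;0 0 -0.0004 0 0 0")

```text
t: 28.78
ee_pos: [576.3, -118.1, 41.8]
orientation: [-1.178, 1.255, -1.256]
ft_force: [0.2, 0.0, -0.7]
width: 23.7
```

Call:
servo_tool(moves="0 0 -0.0003 0 0 0;0 0 -0.0003 0 0 0")

```text
t: 29.02
ee_pos: [576.3, -118.1, 41.5]
orientation: [-1.179, 1.256, -1.256]
ft_force: [-1.4, 0.2, 2.9]
width: 23.5
```

Call:
servo_tool(moves="0 0 0 0 0 0;0 0 0 0 0 0;0 0 0 0 0 0;0 0 0 0 0 0", hand=120)

```text
t: 29.52
ee_pos: [576.2, -118.0, 41.2]
orientation: [-1.179, 1.256, -1.256]
ft_force: [0.1, 0.5, 0.3]
width: 46.6
```

Call:
servo_tool(moves="0 0 0.01 0 0 0;0 0 0.04 0 0 0;0 0 0.09 0 0 0;0 -0.02 0.14 0 0 0;0 -0.06 0.17 0 0 0;0 -0.1 0.18 0 0 0;0 -0.13 0.18 0 0 0;0 -0.13 0.18 0 0 0")

```text
t: 30.52
ee_pos: [576.1, -249.8, 222.1]
orientation: [-1.177, 1.256, -1.259]
ft_force: [0.6, 0.4, -0.3]
width: 46.7
```

```bash
python3 snap.py wrist w11; python3 snap.py side s11; python3 snap.py scene c11
python3 - <<'E'
from h import *
a=pickle.load(open('pics/s11.pkl','rb'))[1]['pixels'][180:280,220:330,::-1]
b=pickle.load(open('pics/c11.pkl','rb'))[1]['pixels'][140:230,140:250,::-1]
cv2.imwrite('pics/s11c.png',np.vstack([cv2.resize(x,(605,300),interpolation=cv2.INTER_CUBIC) if 0 else cv2.resize(x,None,fx=3,fy=3,interpolation=cv2.INTER_CUBIC) for x in (a,b)]))
E
```

```text
30.525 [ 576.1 -249.8  222.1] [[-0.066, 0.001, 0.998], [-0.998, -0.001, -0.066], [0.001, -1.0, 0.001]] [-0.428  0.449  1.639 -0.     1.053 -0.362] [ 0.039 -0.     0.028  0.013 -0.002  0.022] 46.69465097120601
30.575 [ 575.9 -248.5  221.7] [[-0.065, 0.0, 0.998], [-0.998, 0.0, -0.065], [-0.0, -1.0, 0.0]] [-0.426  0.448  1.64   0.     1.053 -0.362] [ 0.028 -0.     0.018  0.003 -0.003  0.005] 46.75313291602401
30.625 [ 575.9 -247.7  221.5] [[-0.064, -0.0, 0.998], [-0.998, 0.0, -0.064], [-0.0, -1.0, -0.0]] [-0.425  0.449  1.641  0.     1.052 -0.362] [ 0.018  0.001  0.008 -0.    -0.002 -0.002] 46.137121985203386
```

View pics/w11.png

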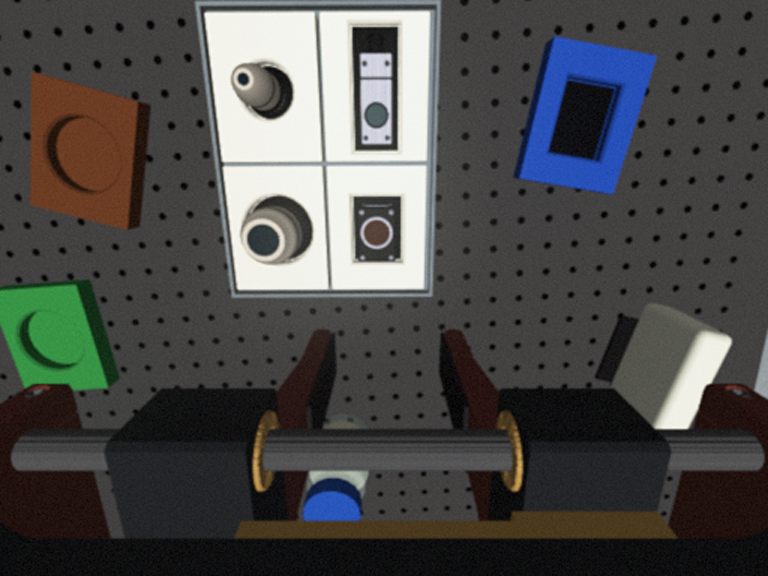

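View pics/s11c.png

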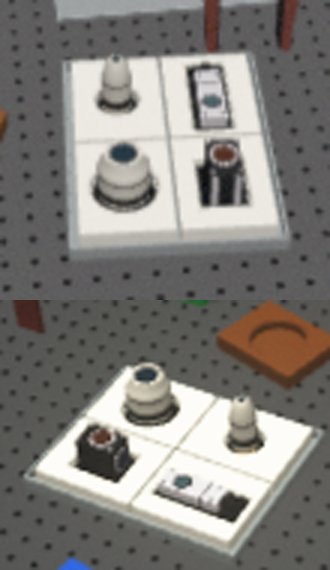

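Run:
```python
from h import *
o,im=pickle.load(open('pics/w11.pkl','rb'));C=cloud(im,o)
z=lambda u,v:round(float(np.median(C[int(v/1.5)-1:int(v/1.5)+2,int(u/1.5)-1:int(u/1.5)+2,2])),1)
print('block',z(300,50),z(415,220),'wide lens 62',z(264,238),'slim 71',z(243,78),'cube 51',z(368,215),z(385,255),'slider 30',z(376,62),z(370,95),z(376,138))
```

```text
block 22.7 22.7 wide lens 62 64.3 slim 71 73.6 cube 51 52.7 52.7 slider 30 32.1 31.8 31.9
```

All tops read the expected heights, with the same +1.7 to 2.6 mm offset as the block surface, which should read 21 and reads 22.7. The slider and cube are level.

```bash
python3 -c "
from workcell import ctrl
print(ctrl.close_job())"
```

```text
the job is handed in; nothing more can be done
None
```

All four parts are in their white blocks: the wide objective, slim objective, filter cube and prism slider. I lowered each one until the force showed contact (about 3–6 N) before releasing it, and handed the job in at about 31 s.

The last wrist, side and scene pictures show every part upright, with clear gaps to the pocket walls. The slider is about 1–2 mm off centre along its pocket. Depth readings of the part tops were 1.7–2.6 mm above what seating on the pocket floors would give. The block tops read 1.7 mm high too, so I put this down to camera calibration. The bottle, joystick and coloured look-alikes were not touched, and no check failed.

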